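# Scan the seasoning jar, then hold a spring clip open around its stock card

## Task

Book in the new seasoning jar: first turn it on its pad so that its white mark faces the scanner's red window, and let go of it. Then take the yellow spring clip out of its cradle by its two finger tabs, squeeze it wide open and bring it down over the top edge of the standing stock card, about the middle, with one jaw on each side and clear of the card, ready for the delivery slip. Finish while still holding it gaping there: do not let it close or let go, and leave the card standing where it is and everything else undisturbed.

Things in the scene. Friction and masses are not known exactly. Their poses are not given: they have to be found in the camera images.
- scanner: Fixed scanner: a black block 60 x 70 mm, 95 mm high, with a red window, a red strip on its top above the window, and a flat grey round pad with a white rim (80 mm across) on the table in front of the window. Origin on the table at the pad's centre; +x points from the pad to the block, whose front face is 85 mm from the origin; z up.
- scan_window (a point): Centre of the scanner's red window, 85 mm along the scanner's +x from the pad's centre, 50 mm above the table.
- jar: Loose orange seasoning jar on the pad, 100 mm high, 56 mm across, about 0.25 kg; black round lid 50 mm across from 74 to 100 mm height (take it there). Origin at the centre of its underside, z up, +x through its white mark. At the start the mark is turned 40 to 80 degrees anticlockwise (from above) from facing the scanner; done, its +x is parallel to the scanner's +x within about 10 degrees.
- jar_mark (a point): Centre of the white upright mark on the jar's side, 28 mm from its axis, 36 mm above its underside. A white stripe on the lid runs from the centre towards the mark.
- cradle: Fixed steel cradle that carries the clip: base 80 x 96 x 10 mm and two dark forks (26 mm in x, 10 mm in y) whose middles stand 33 mm to either side along y; their ledges are 75 mm high, with 5 mm high lips that leave 4 mm play along x. Origin at the centre of its underside, z up.
- clip: Loose yellow spring clip, about 65 g, tabs up and jaws down in the cradle. Origin: centre of its steel pivot bar (10 x 10 mm, 78 mm long along y, lying on the ledges), 80 mm above the table. Two levers 26 mm wide (y), one on each side in x. Flat finger tabs reach 43 mm above the origin, 53 mm across (x) at the top when shut. Squeeze the tabs along x from above: the jaws spread.
- lever_a (a joint): Opening angle of the lever on the clip's +x side: 0 shut, 0.30 rad at the hard stop; sprung shut. About 4 N on the tabs starts it, 8 N opens it fully, 20 to 40 N holds it firmly on the stop. There the tabs' outer faces are flat, upright, parallel and 26 mm apart, from 8 to 48 mm above the clip's origin: hold them there.
- lever_b (a joint): The same for the lever on the clip's -x side: 0 shut, 0.30 rad fully squeezed.
- tip_a (a point): Inner edge of the jaw tip of lever_a, 48 mm below the clip's origin when shut; fully squeezed 46 mm below it and 15 mm to the side, so that the tips stand about 30 mm apart.
- tip_b (a point): Inner edge of the jaw tip of lever_b, 48 mm below the clip's origin when shut.
- card_stand: Stiff white stock card with a green band along its top, upright in a loose wooden foot (60 x 110 x 22 mm), 0.5 kg together. The card is 4 mm thick (x), 100 mm wide (y), its top edge 110 mm above the table. Origin at the centre of the foot's underside, z up.
- card_edge (a point): Middle of the card's top edge, 110 mm above the table; x is across the card's thickness, y along the edge, z up.
- shaker: Bystander: small clear shaker with steel cap, 36 mm across, 75 mm high, origin under its centre.
- cup: Bystander: white cup, 50 mm across, 70 mm high, origin under its centre.
- red_bottle: Bystander: red sauce bottle, 60 mm across, 170 mm high, origin under its centre.
- pepper_pot: Bystander: small dark wooden pepper pot, 36 mm across, 75 mm high, origin under its centre.
- tin: Bystander: tin with green label, 70 mm across, 100 mm high, origin under its centre.
- snack_tray: Bystander: cardboard snack tray 110 x 70 x 35 mm, origin under its centre.
Not all that is in view belongs to the job. What is shaped like the jar but blue or purple is not meant. Leave any purple look-alike of the clip alone.

How it is judged:
By the outcome, as a careful person would: the job done as asked, in the order asked, and still so for the second after the job is handed in, while the arm keeps its last pose, push and grip.
It also fails if it takes over 58 s, if anything falls off the work surface, if the arm or the gripper's body presses on something with over 40 N, if the wrist force passes 120 N, or if a joint passes its speed limit or range.

## Robot

A 6-joint arm with a two-finger parallel gripper is mounted at the origin on the work surface. World frame = base frame: x ahead of the robot, y to its left, z up, the work surface at z = 0. Lengths are in m, angles in rad, forces in N, time in s.
With the tool pointing down it reaches from about 0.375 to 0.9 m from the base axis. Payload 3.1 kg.
Tool frame: the origin (TCP) lies at the centre of the arm's flange, where the gripper is bolted on; the fingertips stand 182 mm ahead of it and the grasp point (between the pads) lies 164 mm ahead of it; z points along the fingers, x is the direction in which the jaws open and shut, and the axes are right-handed (so a half turn about z gives the same grasp; the last joint's range is limited). The gripper opens to 87 mm and grips with 3 to 60 N. Pads are 19 mm wide; open, the fingers measure 117 mm over their backs; the gripper's body (75 mm by 190 mm) begins 51 mm behind the grasp point.
Start: joints at [-1.341, 0.527, 1.433, -0, 1.181, -0.178], TCP at [0.248, -0.574, 0.405] pointing down, gripper open.
Joint ranges: [-3.08, 3.08], [-0.75, 2.2], [0.22, 2.44], [-1.43, 4.57], [0, 2.65], [-2.85, 2.85]. Speed limits (rad/s): [2.79, 2.79, 3.14, 3.14, 3.14, 3.14].

## Interface

Orientations are given as a unit quaternion [x, y, z, w].
In Python, from rig import status, eyes, robot gives the robot as it stands. The module is installed in compiled form; this text tells all that it offers.
- The arm moves only by the tool step_arm, never from a script. Its argument "steps" is a list of rows, each a list of 7 numbers: the closure, from -1 (fully open) to 1 (shut), so that 0 is half open, then the shift along the tool's x, y, z each as a share of 0.025 m, from -1 to 1, then the turn, a rotation vector about the tool's x, y, z each as a share of 8 degrees, from -1 to 1. In form: [[jaw, dx, dy, dz, rx, ry, rz], ...]. A call has exactly 10 rows; each row shifts and turns the commanded pose from where the row before left it, along the tool's axes as they then stand; what a row does not reach is not made up. A row lasts 1/10 s, in which the tool goes at most 50 mm and 8.59 degrees, less where a joint would pass 70% of its speed; a pose out of reach is approached as far as the arm can. A call with a number of a shift or a turn outside -1 to 1 is refused whole. A call with a gripper value outside its range is refused whole. The fingers move at their own pace and stop on an object; "squeeze" is the grip in N (left out, the last holds). Time passes only in rows, so rows that do not move let the fingers close, or fill a call up. It gives the time, the measured TCP pose, the force and the opening at its end, in the units of the state.
- status.get_obs(): the state, without advancing time (a new reading comes with each control period).
- eyes.camera(name): name is "scene" or "top" or "wrist"; returns (picture, depth): 400x640x3 uint8, red, green, blue; 400x640 float32, m along the optical axis (not along the pixel's ray), 0 where there is no reading.
- eyes.camera_info(name): a dict with "K" (3x3 intrinsics, pixels), "k1" (the pictures are not rectified: a ray, as slopes to the right and down, at radius r is drawn at 1 + k1 r^2 times it, then the intrinsics apply), "R" (3x3) and "t" (3): a world point X has camera coordinates R X + t. Camera axes: x right, y down, z forward; pixel columns grow to the right and rows downward; lengths in m; the calibration is good to about 2 mm. A picture is of the moment at which its call begins: read the wrist's pose just before it. camera_info takes no time and is no camera call; for the wrist camera it gives the pose at the moment of the call.
- robot.hand_in(): hands the job in, once; it reports no verdict.
The state is a dict: "time": time; "q": joint angles; "joint_velocities": joint speeds; "joint_torque": joint torques, N m; "position": TCP position; "tool_rot": TCP orientation; "ft_force": force on the tool from outside, world axes, zero at the start; "moment": the same for the moment, N m; "grip_width": finger opening in m.
Only numpy, scipy, OpenCV 4.12 (cv2) and the standard library are available. Lean on these libraries where they do the work, as an engineer would, in place of code of your own. Each camera call takes 0.05 s, during which the arm holds its last target.

## Working session

There is one attempt and no reset: what is moved stays moved. The work goes in short steps, Python scripts to look and compute and a tool call to move; the robot and the scene stay as the last step left them, time stands still between calls to the robot, and variables do not carry over. Pictures are saved under pics/ and viewed, and the job is handed in when it is done.

Besides the shell and the picture viewer there is one more tool, called by a JSON object that holds its "op" and its "data". step_arm: Moves the arm, as the interface text tells. Its arguments: {"type":"object","properties":{"steps":{"type":"array"},"squeeze":{"type":"number"}},"required":["steps"]}

```bash
mkdir -p pics; cat > h.py <<'E'
import numpy as np, cv2
from rig import status, eyes, robot
def snap(n,name):
    info=eyes.camera_info(n); im,d=eyes.camera(n)
    cv2.imwrite(f'pics/{name}.png',im[:,:,::-1]); np.savez(f'pics/{name}.npz',im=im,d=d,K=info['K'],k1=info['k1'],R=info['R'],t=info['t'])
def load(name): return np.load(f'pics/{name}.npz')
def ray(c,u,v):
    K=c['K']; k=float(c['k1']); xd=np.array([(u-K[0,2])/K[0,0],(v-K[1,2])/K[1,1]]); x=xd.copy()
    for _ in range(20): x=xd/(1+k*(x@x))
    R=c['R'];o=-R.T@c['t']; return o,R.T@np.array([x[0],x[1],1.])
def atz(c,u,v,z):
    o,r=ray(c,u,v); return o+r*(z-o[2])/r[2]
def dep(c,u,v):
    o,r=ray(c,u,v); return o+r*float(c['d'][int(round(v)),int(round(u))])
def tri(l):
    A=np.zeros((3,3));b=np.zeros(3)
    for c,u,v in l:
        o,r=ray(c,u,v); r=r/np.linalg.norm(r);P=np.eye(3)-np.outer(r,r);A+=P;b+=P@o
    X=np.linalg.solve(A,b); return X
def proj(c,X):
    p=c['R']@X+c['t'];x=p[:2]/p[2];x=x*(1+float(c['k1'])*(x@x));return c['K'][:2,:2]@x+c['K'][:2,2]
def crop(name,u0,v0,u1,v1,s,out):
    im=cv2.imread(f'pics/{name}.png')[v0:v1,u0:u1]; cv2.imwrite(f'pics/{out}.png',cv2.resize(im,None,fx=s,fy=s,interpolation=cv2.INTER_CUBIC))
E
python3 - <<'E'
from h import *
for n in ('scene','top','wrist'): snap(n,n+'0')
o=status.get_obs(); print(o)
for n in ('scene','top','wrist'):
    i=eyes.camera_info(n); print(n,i['K'].tolist() if hasattr(i['K'],'tolist') else i['K'],i['k1'],i['R'],i['t'])
E
```

```text
{'time': 0.15, 'q': array([-1.34152216e+00,  5.28246611e-01,  1.43362383e+00,  2.00217395e-05,
        1.18139874e+00, -1.78521550e-01]), 'joint_velocities': array([ 0.00020527, -0.00199095, -0.00303372, -0.00040231, -0.00041157,
       -0.00094364]), 'joint_torque': array([-6.83880899e-05, -4.40434599e+01, -1.76841545e+01,  6.33875909e-02,
        5.52795071e-02, -9.45064835e-05]), 'position': array([ 0.2478215 , -0.57347518,  0.40399483]), 'tool_rot': array([ 8.35637121e-01, -5.49281257e-01, -6.01214944e-04, -5.84223778e-04]), 'ft_force': array([-0.23013842,  0.18851433,  0.56356894]), 'moment': array([ 0.0078167,  0.0237508, -0.0321634]), 'grip_width': 0.08700763642677967}
scene [[361.21854012060055, 0.0, 317.5832886658493], [0.0, 361.21854012060055, 199.6075097547539], [0.0, 0.0, 1.0]] -0.028790380947846406 [[ 0.42670045  0.90434255 -0.00955374]
 [ 0.77219913 -0.36980884 -0.51667198]
 [-0.47078151  0.21308678 -0.85613013]] [-0.21318877 -0.3711299   1.28851021]
top [[464.63958757767585, 0.0, 321.73845618671], [0.0, 464.63958757767585, 196.8219703118259], [0.0, 0.0, 1.0]] -0.04634103955787809 [[ 0.01659427 -0.99981114  0.01011513]
 [-0.99554104 -0.01746124 -0.09269918]
 [ 0.0928583  -0.00853175 -0.99564278]] [-0.00849087  0.55178296  1.39567425]
wrist [[294.47608461467115, 0.0, 315.81743281648073], [0.0, 294.47608461467115, 199.54030851832812], [0.0, 0.0, 1.0]] -0.023584039559545102 [[ 0.39556985 -0.91843244 -0.00251947]
 [-0.87455227 -0.3775056   0.3043811 ]
 [-0.28050459 -0.11820058 -0.952547  ]] [-0.62412847 -0.03609321  0.39417252]
```

View pics/top0.png

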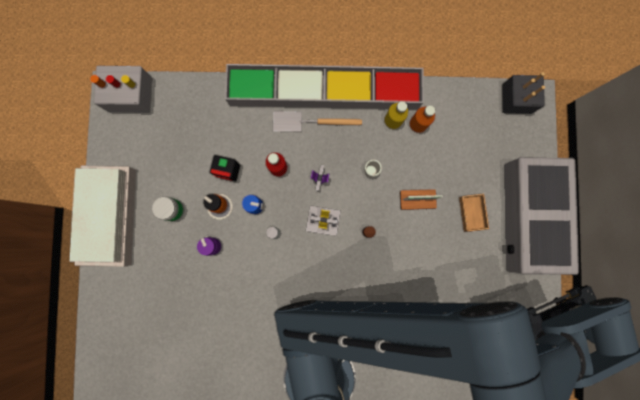

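View pics/scene0.png

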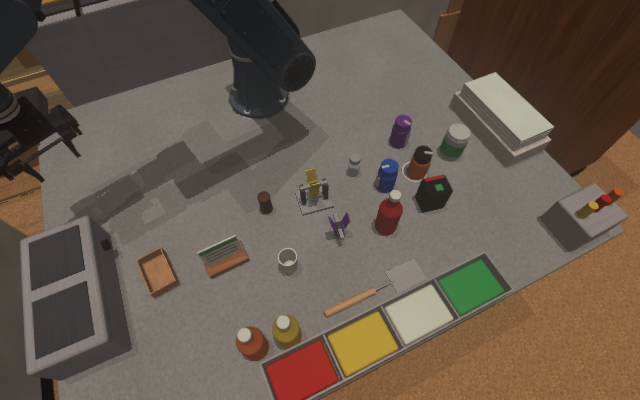

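View pics/wrist0.png

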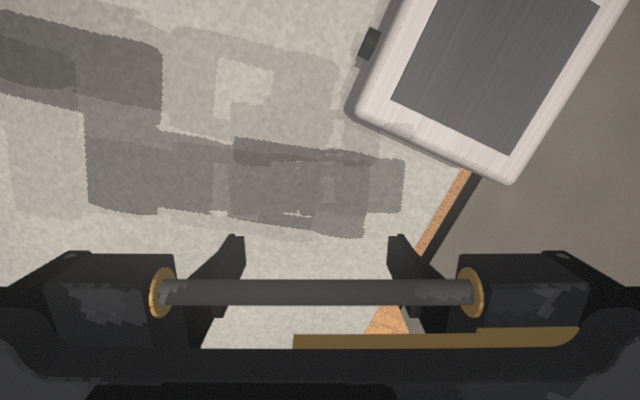

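The top view shows the orange jar with a black lid at about (215,203) on its pad, and the scanner block at (225,167). The clip in its cradle is at (323,221), the card at (419,199), and the purple clip look-alike at (320,178). I'll enlarge these.

```bash
python3 - <<'E'
from h import *
crop('top0',180,140,280,215,8,'c1'); crop('top0',280,150,380,250,6,'c2'); crop('top0',380,160,480,235,8,'c3')
crop('scene0',370,130,470,230,6,'c4');crop('scene0',280,150,360,250,6,'c5');crop('scene0',180,220,260,285,9,'c6')
E
```

```text
(no output)
```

View pics/c1.png

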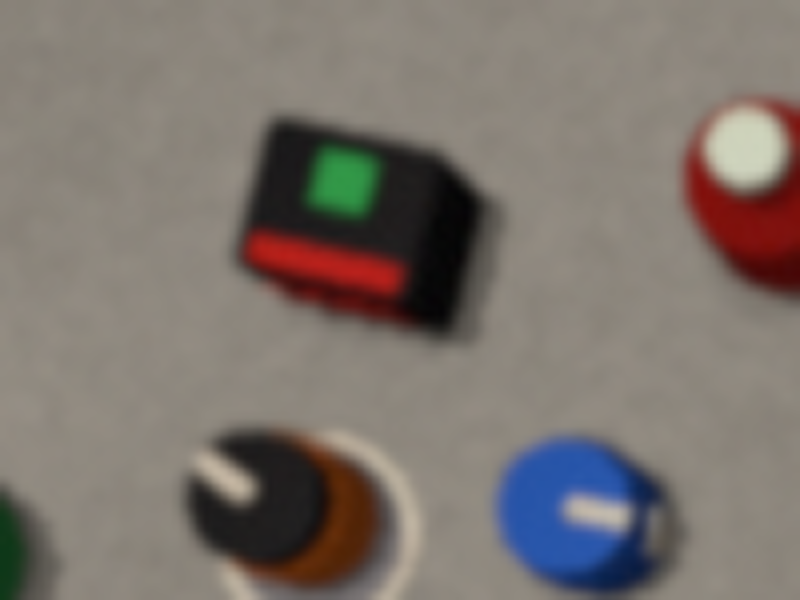

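View pics/c2.png

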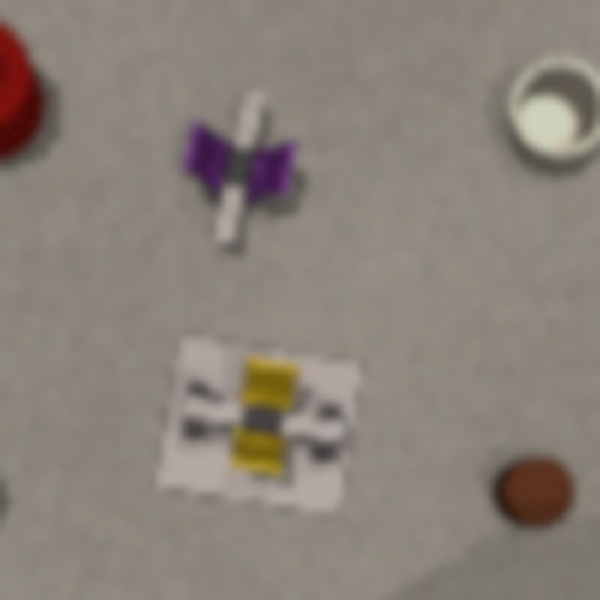

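View pics/c3.png

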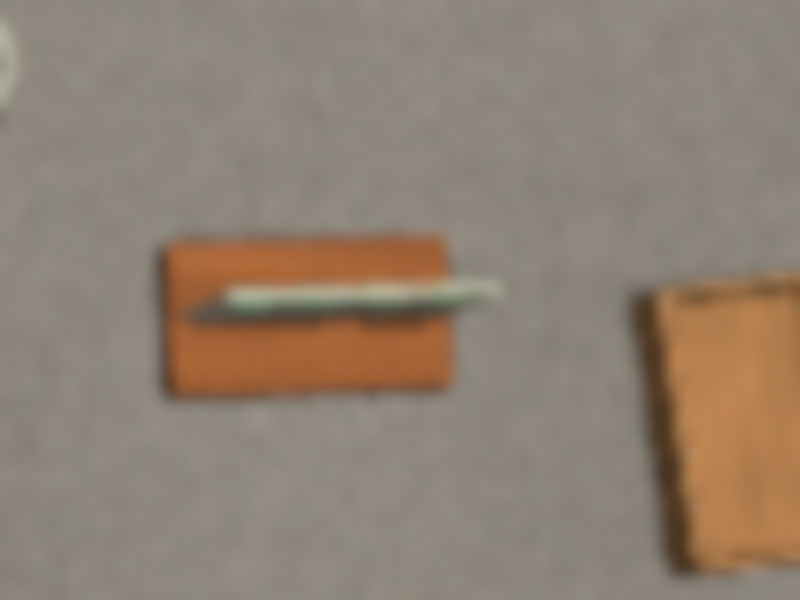

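View pics/c4.png

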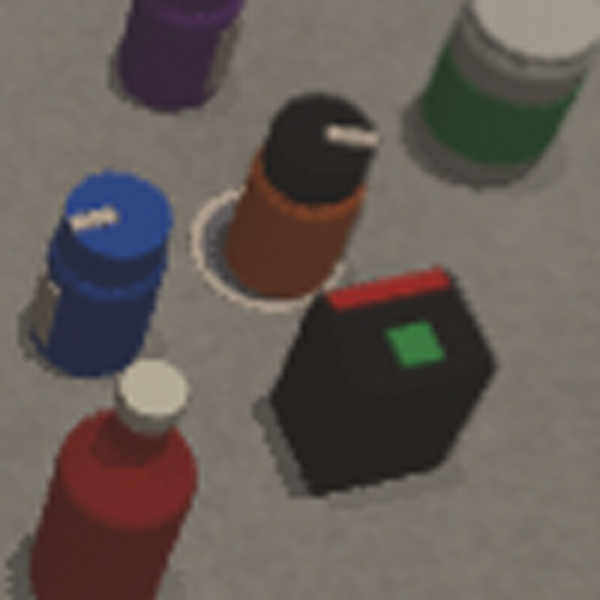

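View pics/c5.png

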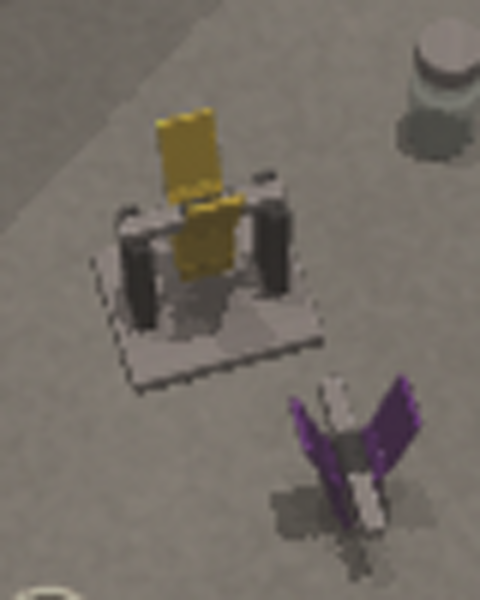

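View pics/c6.png

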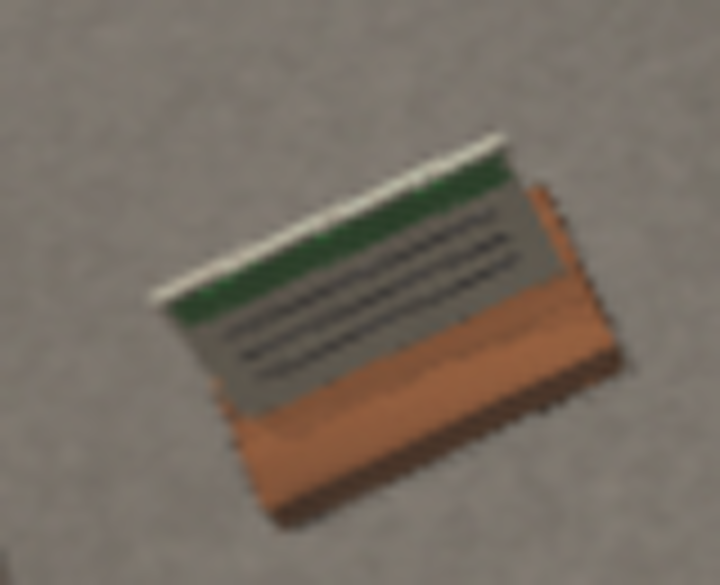

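```bash
python3 - <<'E'
from h import *
crop('top0',185,180,245,225,12,'c7')
T=load('top0');S=load('scene0')
t=lambda x,y,u0,v0,s:(T,u0+(x+.5)/s-.5,v0+(y+.5)/s-.5)
s_=lambda x,y,u0,v0,s:(S,u0+(x+.5)/s-.5,v0+(y+.5)/s-.5)
np.set_printoptions(precision=4,suppress=True)
print('lid tri',tri([t(258,498,180,140,8),s_(322,143,370,130,6)]),'z.1',atz(*t(258,498,180,140,8),.1))
a=atz(*t(245,490,180,140,8),.1);b=atz(*t(197,456,180,140,8),.1);print('stripe',b-a,np.degrees(np.arctan2(*(b-a)[[1,0]])))
a=atz(*t(242,262,180,140,8),.095);b=atz(*t(402,292,180,140,8),.095);print('front edge',a,b,(a+b)/2,np.degrees(np.arctan2(*(a-b)[[1,0]]))-90)
a=atz(*t(275,118,180,140,8),.095);b=atz(*t(437,155,180,140,8),.095);print('back edge',a,b,(a+b)/2,np.degrees(np.arctan2(*(a-b)[[1,0]]))-90)
# scene strip front corners
print('strip tri L', tri([t(242,262,180,140,8),s_(445,270,370,130,6)]),'R',tri([t(402,292,180,140,8),s_(330,296,370,130,6)]))
# card
A=tri([t(228,293,380,160,8),s_(505,138,180,220,9)]);B=tri([t(500,287,380,160,8),s_(152,297,180,220,9)])
print('card',A,B,(A+B)/2,np.degrees(np.arctan2(*(A-B)[[1,0]]))-90)
for z in (.11,):
  a=atz(*t(228,293,380,160,8),z);b=atz(*t(500,287,380,160,8),z);print(a,b,(a+b)/2)
# foot z=.022
f=[atz(*t(x,y,380,160,8),.022) for x,y in ((168,243),(443,237),(450,388),(172,395))];print('foot',np.array(f),np.mean(f,0), np.degrees(np.arctan2(*(f[0]-f[1])[[1,0]]))-90,np.degrees(np.arctan2(*(f[3]-f[2])[[1,0]]))-90)
# cradle base z=.01
f=[atz(*t(x,y,280,150,6),.01) for x,y in ((183,338),(358,362),(342,510),(160,488))];print('cradle',np.array(f),np.mean(f,0), np.degrees(np.arctan2(*(f[0]-f[1])[[1,0]]))-90,np.degrees(np.arctan2(*(f[3]-f[2])[[1,0]]))-90)
# clip tabs tops in scene
for n,c in (('lo tab',(190,490)),):pass
E
```

```text
lid tri [0.5258 0.3219 0.0928] z.1 [0.5248 0.3196 0.1   ]
stripe [0.0121 0.0179 0.    ] 56.09058477073828
front edge [0.6116 0.33   0.095 ] [0.6016 0.271  0.095 ] [0.6066 0.3005 0.095 ] -9.673074572203717
back edge [0.6652 0.32   0.095 ] [0.6524 0.26   0.095 ] [0.6588 0.29   0.095 ] -11.985171936721102
strip tri L [0.6123 0.3311 0.0932] R [0.6025 0.2724 0.0962]
card [ 0.5503 -0.2456  0.1128] [ 0.554 -0.345  0.112] [ 0.5521 -0.2953  0.1124] 2.1799726632366827
[ 0.5502 -0.2475  0.11  ] [ 0.5541 -0.3465  0.11  ] [ 0.5522 -0.297   0.11  ]
foot [[ 0.5777 -0.2416  0.022 ]
 [ 0.582  -0.3482  0.022 ]
 [ 0.5236 -0.3506  0.022 ]
 [ 0.5191 -0.2432  0.022 ]] [ 0.5506 -0.2959  0.022 ] 2.2801767244339572 2.397906090344108
cradle [[ 0.5245  0.0363  0.01  ]
 [ 0.5137 -0.0539  0.01  ]
 [ 0.4376 -0.0467  0.01  ]
 [ 0.4473  0.0466  0.01  ]] [ 0.4808 -0.0044  0.01  ] -6.835881723619664 -5.916264798891973
```

View pics/c7.png

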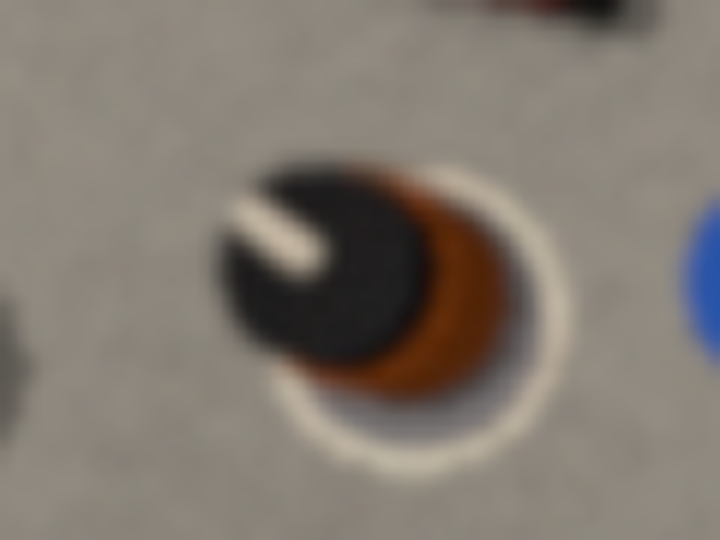

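```bash
python3 - <<'E'
from h import *
from scipy.spatial.transform import Rotation as Ro
np.set_printoptions(precision=4,suppress=True)
T=load('top0');S=load('scene0')
W=load('wrist0'); o=status.get_obs(); R=Ro.from_quat(o['tool_rot']).as_matrix(); print('tool axes',R)
c=-W['R'].T@W['t']; print('cam in tool',R.T@(c-o['position']),'axes',R.T@W['R'].T)
B=dict(red=(276,157,.165),tin=(163,208,.1),blue=(250,203,.1),purple=(206,243,.1),shaker=(272,232,.075),cup=(373,166,.07),pep=(369,231,.075),pclip=(320,178,.08))
for k,(u,v,z) in B.items(): print(k,atz(T,u,v,z)[:2])
# pad ellipse from c7 outer rim: right (572,310), bottom (415,478), lower-left (270,380), top (440,165)
pts=[atz(T,185+(x+.5)/12-.5,180+(y+.5)/12-.5,.002)[:2] for x,y in ((574,310),(415,478),(272,385),(440,163),(530,220),(530,420),(330,450))]
pts=np.array(pts); A=np.c_[2*pts,np.ones(len(pts))]; s=np.linalg.lstsq(A,(pts**2).sum(1),rcond=None)[0]; print('pad',s[:2],np.sqrt(s[2]+s[:2]@s[:2]))
E
```

```text
tool axes [[ 0.3966 -0.918  -0.0004]
 [-0.918  -0.3966  0.0016]
 [-0.0016 -0.0003 -1.    ]]
cam in tool [ 0.0004 -0.0848  0.0193] axes [[ 1.     -0.0007 -0.0014]
 [ 0.0011  0.9525  0.3046]
 [ 0.0011 -0.3046  0.9525]]
red [0.6478 0.1311]
tin [0.5043 0.461 ]
blue [0.5233 0.2088]
purple [0.4058 0.332 ]
shaker [0.4412 0.1454]
cup [ 0.6429 -0.1503]
pep [ 0.4489 -0.1391]
pclip [0.6025 0.0075]
pad [0.5193 0.3188] 0.04042146553254721
```

{"op": "step_arm", "data": {"steps": [[-1, 0, 0, 0, 0, 0, -1], [-1, 0, 0, 0, 0, 0, -1], [-1, 0, 0, 0, 0, 0, -1], [-1, 0, 0, 0, 0, 0, -1], [-1, 0, 0, 0, 0, 0, -1], [-1, 0, 0, 0, 0, 0, -1], [-1, 0, 0, 0, 0, 0, -1], [-1, 0, 0, 0, 0, 0, -0.5], [-1, 0.6, -1, 0, 0, 0, 0], [-1, 0.6, -1, 0, 0, 0, 0]]}}

```text
time: 1.15
position: [0.2832, -0.5275, 0.4042]
tool_rot: [0.998, -0.059, -0.0, -0.0]
ft_force: [0.8, -0.1, -0.8]
grip_width: 0.0869
```

{"op": "step_arm", "data": {"steps": [[-1, 0.6, -1, 0, 0, 0, 0], [-1, 0.6, -1, 0, 0, 0, 0], [-1, 0.6, -1, 0, 0, 0, 0], [-1, 0.6, -1, 0, 0, 0, 0], [-1, 0.6, -1, 0, 0, 0, 0], [-1, 0.6, -1, 0, 0, 0, 0], [-1, 0.6, -1, 0, 0, 0, 0], [-1, 0.6, -1, 0, 0, 0, 0], [-1, 0.6, -1, 0, 0, 0, 0], [-1, 0, 0, 0, 0, 0, 0]]}}

```text
time: 2.15
position: [0.4449, -0.3168, 0.4045]
tool_rot: [0.998, -0.056, -0.0, -0.001]
ft_force: [0.5, 0.1, -0.8]
grip_width: 0.0874
```

```bash
python3 - <<'E'
from h import *
snap('wrist','w1'); o=status.get_obs(); print(o['time'],o['position'],o['tool_rot'])
E
```

```text
2.2 [ 0.44422718 -0.31817768  0.404538  ] [ 9.98414690e-01 -5.62846643e-02 -3.06858175e-04 -2.21223433e-04]
```

View pics/w1.png

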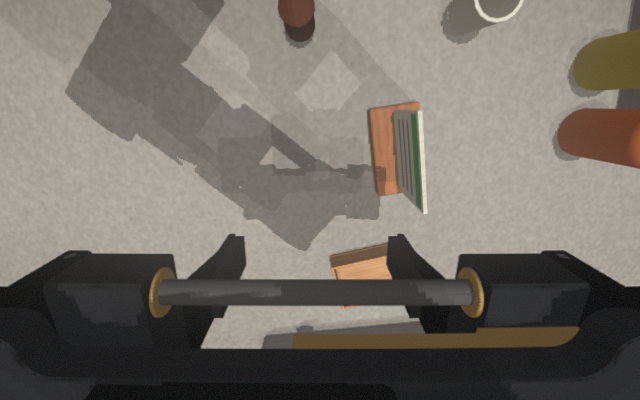

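The wrist view shows the card's top edge from (421,110) to (426,212), with the pepper pot at (296,10). Next I move towards the cradle.

{"op": "step_arm", "data": {"steps": [[-1, 0, -1, 0, 0, 0, 0], [-1, 0, -1, 0, 0, 0, 0], [-1, 0, -1, 0, 0, 0, 0], [-1, 0, -1, 0, 0, 0, 0], [-1, 0, -1, 0, 0, 0, 0], [-1, 0, -1, 0, 0, 0, 0], [-1, 0, -1, 0, 0, 0, 0], [-1, 0, -1, 0, 0, 0, 0], [-1, 0, -1, 0, 0, 0, 0], [-1, 0, 0, 0, 0, 0, 0]]}}

```text
time: 3.2
position: [0.4691, -0.0948, 0.4046]
tool_rot: [0.998, -0.057, -0.001, -0.0]
ft_force: [-0.4, -0.2, -0.0]
grip_width: 0.0871
```

```bash
python3 - <<'E'
from h import *
snap('wrist','w2'); o=status.get_obs(); print(o['time'],o['position'],o['tool_rot'])
crop('w1',360,90,440,225,5,'c8')
crop('w2',260,60,400,165,5,'c9')
E
```

```text
3.25 [ 0.46938576 -0.0959706   0.4047238 ] [ 9.98371574e-01 -5.70446957e-02 -1.48745186e-04  2.82524221e-04]
```

View pics/w2.png

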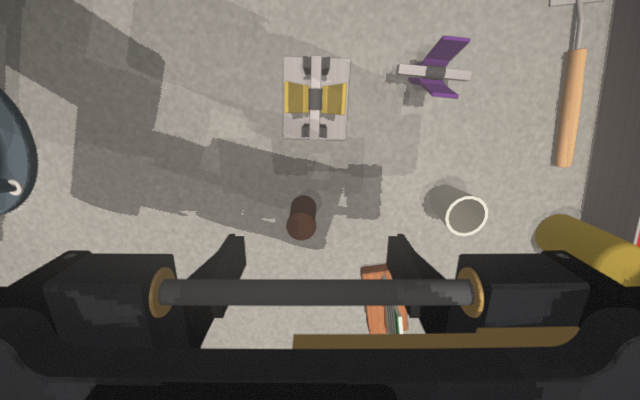

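View pics/c8.png

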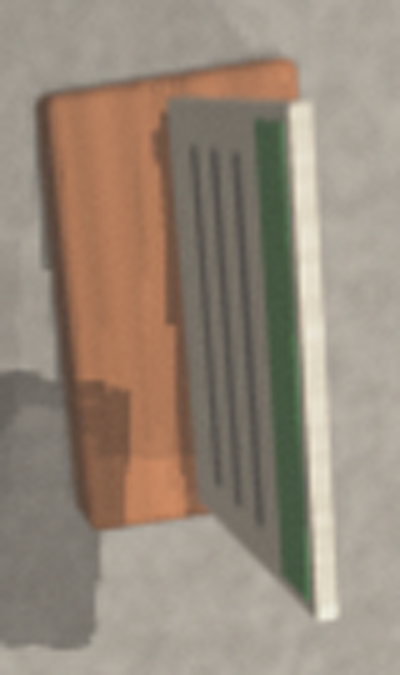

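View pics/c9.png

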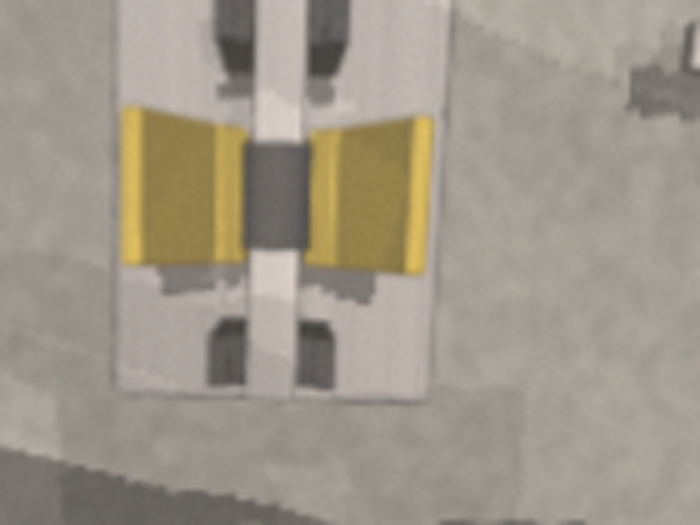

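The yellow clip is in its cradle. Its tab tops run from (284.6,81.4) to (346.6,83.4), and the bar is centred near (315,98). The card's top edge is clear too.

```bash
python3 - <<'E'
from h import *
np.set_printoptions(precision=4,suppress=True)
W=load('w1');V=load('w2');T=load('top0');S=load('scene0')
f=lambda C,x,y,u0,v0,s:(C,u0+(x+.5)/s-.5,v0+(y+.5)/s-.5)
a=f(W,302,102,360,90,5);b=f(W,327,617,360,90,5)
for z in (.11,):
  A=atz(*a,z);B=atz(*b,z);print('card w1',A,B,(A+B)/2,np.degrees(np.arctan2(*(A-B)[[1,0]]))-90,np.linalg.norm(A-B))
print('tri',tri([a,f(T,228,293,380,160,8)]),tri([b,f(T,500,287,380,160,8)]),tri([a,f(S,505,138,180,220,9)]),tri([b,f(S,152,297,180,220,9)]))
g=lambda x,y,z:atz(*f(V,x,y,260,60,5),z)
P=np.array([g(123,107,.123),g(123,265,.123),g(433,117,.123),g(423,273,.123)]);print('tabs',P,P.mean(0))
d=(P[0]+P[2]-P[1]-P[3]);print('yaw',np.degrees(np.arctan2(d[1],d[0]))-90, 'widths',np.linalg.norm(P[0]-P[2]),np.linalg.norm(P[0]-P[1]))
A=g(280,0,.085);B=g(271.5,385,.085);print('bar',A,B,np.degrees(np.arctan2(*(A-B)[[1,0]]))-90)
# cradle base edges
A=g(115,150,.01);B=g(115,385,.01);C=g(450,100,.01);D=g(430,390,.01);print(np.degrees(np.arctan2(*(A-B)[[1,0]]))-90,np.degrees(np.arctan2(*(C-D)[[1,0]]))-90)
cr=cv2.imread('pics/w2.png')
crop('w2',270,40,365,150,6,'c10')
print('tabs in scene')
print('tri tabs', tri([f(V,123,107,260,60,5),f(S,0,0,0,0,1)]) if 0 else '')
print(dep(V,315.5,98),dep(V,285,97),dep(V,345,98))
E
```

```text
card w1 [ 0.5475 -0.2466  0.11  ] [ 0.5517 -0.3463  0.11  ] [ 0.5496 -0.2965  0.11  ] 2.4000851694686247 0.0997928747229967
tri [ 0.5502 -0.2478  0.1038] [ 0.5547 -0.3491  0.1022] [ 0.5482 -0.2455  0.1081] [ 0.5522 -0.3457  0.109 ]
tabs [[ 0.455   0.0117  0.123 ]
 [ 0.4514 -0.0134  0.123 ]
 [ 0.5062  0.0042  0.123 ]
 [ 0.5023 -0.0206  0.123 ]] [ 0.4787 -0.0046  0.123 ]
yaw -8.570353688398598 widths 0.05167603926663722 0.025366045564633524
bar [0.4834 0.0301 0.085 ] [ 0.4736 -0.0402  0.085 ] -7.969274082296977
-8.452142088615659 -8.909865347130818
tabs in scene
tri tabs 
[ 0.4794 -0.0038  0.0872] [ 0.454  -0.001   0.1241] [ 0.5042 -0.0075  0.1223]
```

View pics/c10.png

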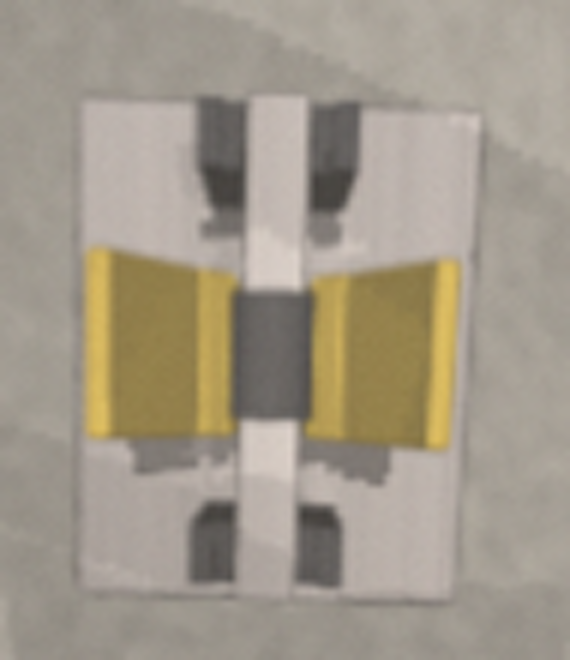

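{"op": "step_arm", "data": {"steps": [[-1, 0, -1, 0, 0, 0, 0], [-1, 0, -1, 0, 0, 0, 0], [-1, 0, -1, 0, 0, 0, 0], [-1, 0, -1, 0, 0, 0, 0], [-1, 0, -1, 0, 0, 0, 0], [-1, 0, -1, 0, 0, 0, 0], [-1, 0, -1, 0, 0, 0, 0], [-1, 0, -1, 0, 0, 0, 0], [-1, 0, -1, 0, 0, 0, 0], [-1, 0, -1, 0, 0, 0, 0]]}}

```text
time: 4.25
position: [0.4995, 0.1515, 0.4047]
tool_rot: [0.998, -0.059, 0.0, 0.0]
ft_force: [0.5, -0.4, -0.6]
grip_width: 0.0867
```

{"op": "step_arm", "data": {"steps": [[-1, 0, -1, 0, 0, 0, 0], [-1, 0, -1, 0, 0, 0, 0], [-1, 0, 0, 0, 0, 0, -1], [-1, 0, 0, 0, 0, 0, -1], [-1, 0, 0, 0, 0, 0, -1], [-1, 0, 0, 0, 0, 0, -1], [-1, 0, 0, 0, 0, 0, 0], [-1, 0, 0, 0, 0, 0, 0], [-1, 0, 0, 0, 0, 0, 0], [-1, 0, 0, 0, 0, 0, 0]]}}

```text
time: 5.25
position: [0.5044, 0.2015, 0.4047]
tool_rot: [0.976, 0.219, 0.0, 0.0]
ft_force: [0.5, -0.2, 0.0]
grip_width: 0.0866
```

```bash
python3 - <<'E'
from h import *
snap('wrist','w3'); o=status.get_obs(); print(o['time'],o['position'],o['tool_rot'])
E
```

```text
5.3 [0.50432997 0.20165464 0.40475454] [9.75724815e-01 2.19000183e-01 4.41505924e-05 5.23623664e-05]
```

View pics/w3.png

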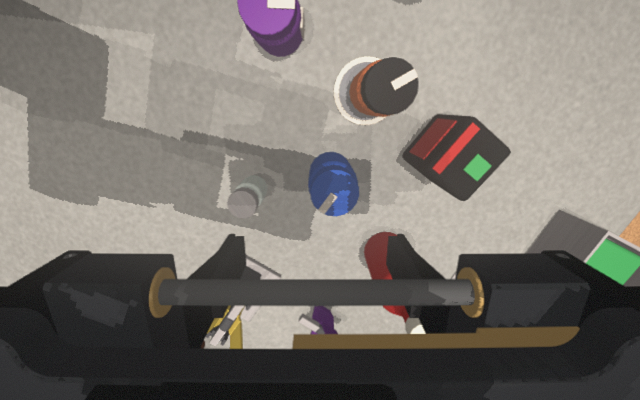

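```bash
python3 - <<'E'
from h import *
crop('w3',325,45,425,130,8,'c11');crop('w3',395,105,515,205,6,'c12')
E
```

```text
(no output)
```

View pics/c11.png

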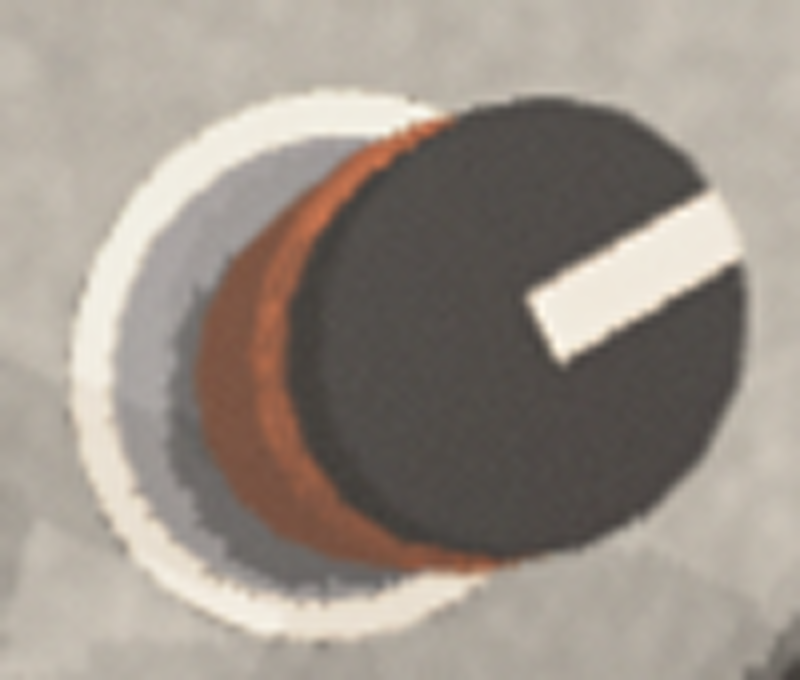

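View pics/c12.png

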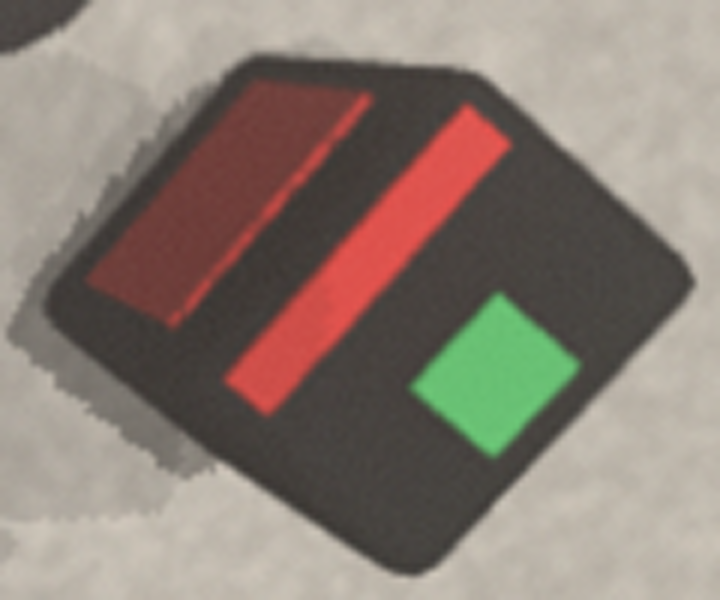

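```bash
python3 - <<'E'
from h import *
from scipy.optimize import least_squares
np.set_printoptions(precision=4,suppress=True)
W=load('w3')
f=lambda x,y,u0,v0,s,z:atz(W,u0+(x+.5)/s-.5,v0+(y+.5)/s-.5,z)
P=np.array([f(x,y,325,45,8,.1)[:2] for x,y in ((747,310),(735,240),(690,165),(625,115),(548,97),(735,390),(700,460),(640,520),(570,553))])
r=least_squares(lambda p:np.hypot(*(P-p[:2]).T)-p[2],[.525,.32,.025]);print('lid',r.x); r=least_squares(lambda p:np.hypot(*(P-p[:2]).T)-.025,[.525,.32]);print(r.x)
Q=np.array([f(x,y,325,45,8,.002)[:2] for x,y in ((70,380),(85,280),(150,175),(240,110),(340,88),(110,510),(200,605),(310,640),(420,620))])
r=least_squares(lambda p:np.hypot(*(Q-p[:2]).T)-p[2],[.525,.32,.04]);print('pad',r.x)
ang=lambda v:np.degrees(np.arctan2(v[1],v[0]))
a=f(546,332,325,45,8,.1);b=f(728,228,325,45,8,.1);print('stripe',a,ang(b-a))
for p,q in (((465,105),(225,380)),((510,145),(270,413))):
  A=f(*p,395,105,6,.095);B=f(*q,395,105,6,.095);print('strip',A,B,ang(A-B)-90,np.linalg.norm(A-B))
A=f(500,292,395,105,6,.095);B=f(410,385,395,105,6,.095);C=f(492,458,395,105,6,.095);D=f(582,365,395,105,6,.095);print('green yaw',ang(A-B)-90,ang(D-C)-90,(A+B+C+D)/4)
E
```

```text
lid [0.5236 0.3219 0.0248]
[0.5234 0.3218]
pad [0.5177 0.3197 0.0401]
stripe [0.5252 0.3231 0.1   ] 54.62041765088894
strip [0.6115 0.3286 0.095 ] [0.6003 0.2736 0.095 ] -11.586761694573454 0.05613511432420527
strip [0.6218 0.3265 0.095 ] [0.6102 0.272  0.095 ] -11.982781909731585 0.05568166324122835
green yaw -13.878243370466933 -13.041245393092026 [0.6414 0.2939 0.095 ]
```

The lid centre is at about (0.524, 0.321) and the jar mark points at +55°. The scanner yaw is about -12°, so the jar needs about 67° clockwise.

{"op": "step_arm", "data": {"steps": [[-1, 0.69, -1, 0, 0, 0, 0], [-1, 0.69, -1, 0, 0, 0, 0], [-1, 0.69, -1, 0, 0, 0, 0], [-1, 0.69, -1, 0, 0, 0, 0], [-1, 0, 0, 0.7, 0, 0, -0.83], [-1, 0, 0, 0.7, 0, 0, -0.83], [-1, 0, 0, 0.7, 0, 0, -0.83], [-1, 0, 0, 0.7, 0, 0, -0.83], [-1, 0, 0, 0, 0, 0, -0.83], [-1, 0, 0, 0, 0, 0, 0]]}}

```text
time: 6.3
position: [0.5236, 0.3218, 0.3339]
tool_rot: [0.872, 0.489, -0.001, -0.0]
ft_force: [-0.6, -0.6, 0.1]
grip_width: 0.0871
```

```bash
python3 - <<'E'
from h import *
from scipy.spatial.transform import Rotation as Ro
snap('wrist','w4'); o=status.get_obs(); R=Ro.from_quat(o['tool_rot']).as_matrix()
print(o['time'],o['position'],np.degrees(np.arctan2(R[1,0],R[0,0])),R[:,2],o['q'])
print('delta tool',R.T@(np.array([.5242,.321,.2605])-o['position'])/.025, R.T@(np.array([.5242,.321,.0965])-(o['position']+R[:,2]*.164)))
E
```

```text
6.35 [0.52379992 0.32188384 0.33456026] 58.415528307097 [-1.19632185e-04 -5.19788726e-05 -9.99999991e-01] [ 3.69483438e-01  5.97692659e-01  1.52467346e+00 -6.18452922e-06
  1.01935687e+00 -6.50056621e-01]
delta tool [-0.02141805  0.03237065  2.96241031] [-0.00051791  0.00082151  0.07406026]
```

View pics/w4.png

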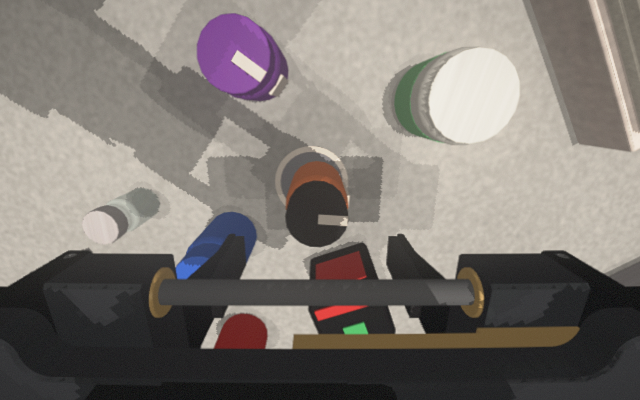

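The lid at (317,213) sits centred between the fingers, so I descend.

{"op": "step_arm", "data": {"steps": [[-1, 0, 0, 0.6, 0, 0, 0], [-1, 0, 0, 0.6, 0, 0, 0], [-1, 0, 0, 0.6, 0, 0, 0], [-1, 0, 0, 0.6, 0, 0, 0], [-1, 0, 0, 0.5, 0, 0, 0], [-1, 0, 0, 0, 0, 0, 0], [0.2, 0, 0, 0, 0, 0, 0], [1, 0, 0, 0, 0, 0, 0], [1, 0, 0, 0, 0, 0, 0], [1, 0, 0, 0, 0, 0, 0]], "squeeze": 15}}

```text
time: 7.35
position: [0.5239, 0.3218, 0.2629]
tool_rot: [0.872, 0.489, 0.001, 0.0]
ft_force: [0.2, 0.3, 0.6]
grip_width: 0.063
```

```bash
python3 - <<'E'
from h import *
snap('wrist','w5'); o=status.get_obs(); print(o['time'],o['position'],o['grip_width'],o['ft_force'],o['q'])
E
```

```text
7.4 [0.52384335 0.32184664 0.26280135] 0.059150623966692496 [-0.45061186 -0.14481309 -0.68778243] [ 3.69396130e-01  6.97137366e-01  1.57073670e+00  1.87691023e-05
  8.72701903e-01 -6.52716862e-01]
```

View pics/w5.png

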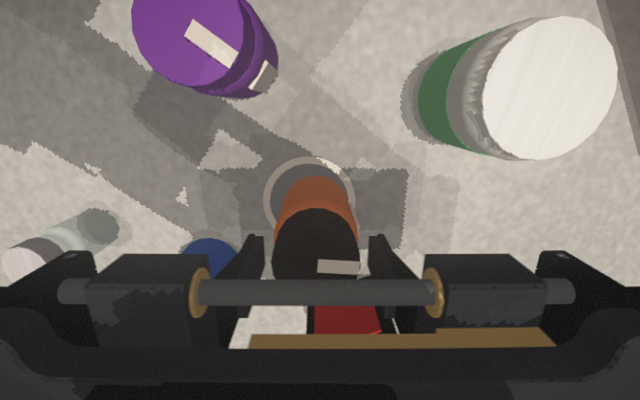

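{"op": "step_arm", "data": {"steps": [[1, 0, 0, 0, 0, 0, 0], [1, 0, 0, 0, 0, 0, 0], [1, 0, 0, 0, 0, 0, 0], [1, 0, 0, 0, 0, 0, 0], [1, 0, 0, 0, 0, 0, 0.6], [1, 0, 0, 0, 0, 0, 0.7], [1, 0, 0, 0, 0, 0, 0.7], [1, 0, 0, 0, 0, 0, 0.7], [1, 0, 0, 0, 0, 0, 0.7], [1, 0, 0, 0, 0, 0, 0.7]]}}

```text
time: 8.4
position: [0.5239, 0.3218, 0.2626]
tool_rot: [0.975, 0.221, 0.0, -0.0]
ft_force: [0.1, 0.9, 3.2]
grip_width: 0.0495
```

{"op": "step_arm", "data": {"steps": [[1, 0, 0, 0, 0, 0, 0.7], [1, 0, 0, 0, 0, 0, 0.7], [1, 0, 0, 0, 0, 0, 0.7], [1, 0, 0, 0, 0, 0, 0.7], [1, 0, 0, 0, 0, 0, 0.7], [1, 0, 0, 0, 0, 0, 0.6], [1, 0, 0, 0, 0, 0, 0.2], [1, 0, 0, 0, 0, 0, 0], [1, 0, 0, 0, 0, 0, 0], [1, 0, 0, 0, 0, 0, 0]]}}

```text
time: 9.4
position: [0.5239, 0.3218, 0.2625]
tool_rot: [0.997, -0.075, 0.0, -0.0]
ft_force: [-0.1, -0.1, 4.7]
grip_width: 0.0496
```

```bash
python3 - <<'E'
from h import *
from scipy.spatial.transform import Rotation as Ro
snap('wrist','w6'); snap('top','t6'); snap('scene','s6');o=status.get_obs(); print(o['time'],o['position'],o['grip_width'],o['ft_force'],o['q'])
R=Ro.from_quat(o['tool_rot']).as_matrix();print(np.degrees(np.arctan2(R[1,0],R[0,0])))
crop('t6',170,140,270,215,8,'c13')
crop('w6',230,150,430,300,4,'c14')
E
```

```text
9.55 [0.52389222 0.32185715 0.26253568] 0.04984396366957193 [0.37035057 0.09588927 4.8116764 ] [ 3.69389303e-01  6.97604709e-01  1.57066216e+00 -2.05656471e-05
  8.72543285e-01  5.19621533e-01]
-8.606922942713439
```

View pics/c13.png

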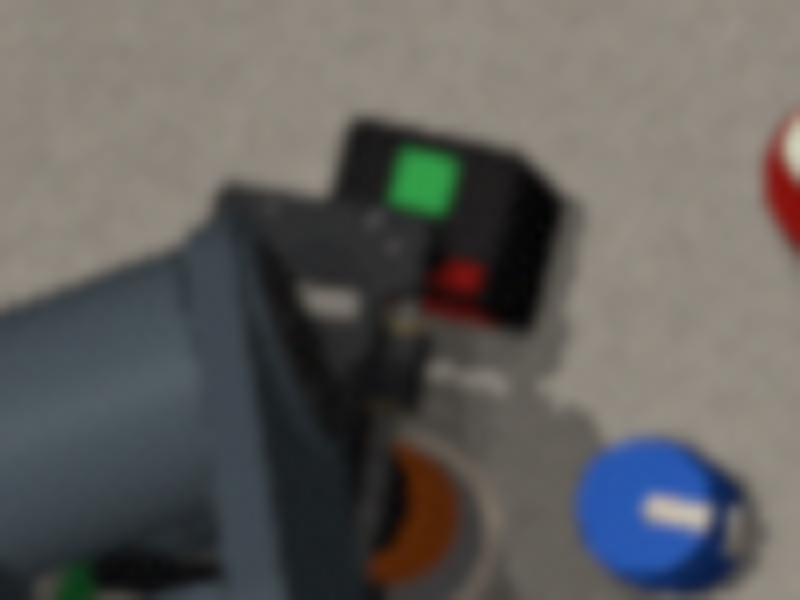

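View pics/w6.png

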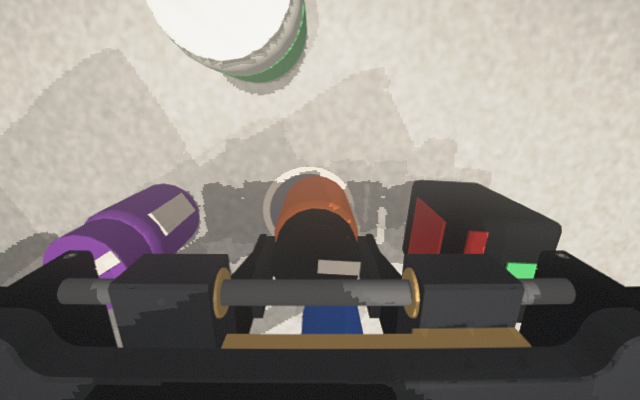

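The jar turned with the gripper: the white stripe still points along tool +x. I release it and rise.

{"op": "step_arm", "data": {"steps": [[0, 0, 0, 0, 0, 0, 0], [-1, 0, 0, 0, 0, 0, 0], [-1, 0, 0, 0, 0, 0, 0], [-1, 0, 0, 0, 0, 0, 0], [-1, 0, 0, -0.3, 0, 0, 0], [-1, 0, 0, -0.8, 0, 0, 0], [-1, 0, 0, -1, 0, 0, 0], [-1, 0, 0, -1, 0, 0, 0], [-1, 0, 0, -1, 0, 0, 0], [-1, 0, 0, -1, 0, 0, 0]]}}

```text
time: 10.55
position: [0.5235, 0.3217, 0.3911]
tool_rot: [0.997, -0.075, -0.0, 0.0]
ft_force: [-0.4, -0.0, -0.6]
grip_width: 0.0873
```

{"op": "step_arm", "data": {"steps": [[-1, 0, 0.5, -0.5, 0, 0, 0], [-1, 0, 1, 0, 0, 0, 0], [-1, 0, 1, 0, 0, 0, 0], [-1, 0, 1, 0, 0, 0, 0], [-1, 0, 1, 0, 0, 0, 0], [-1, 0, 0.3, 0, 0, 0, 0], [-1, 0, 0, 0, 0, 0, 0], [-1, 0, 0, 0, 0, 0, 0], [-1, 0, 0, 0, 0, 0, 0], [-1, 0, 0, 0, 0, 0, 0]]}}

```text
time: 11.55
position: [0.5058, 0.204, 0.4022]
tool_rot: [0.997, -0.075, 0.0, -0.0]
ft_force: [0.4, -0.9, 0.1]
grip_width: 0.087
```

```bash
python3 - <<'E'
from h import *
snap('wrist','w7'); snap('top','t7'); o=status.get_obs(); print(o['time'],o['position'],o['grip_width'],o['ft_force'])
crop('t7',180,140,280,215,8,'c15')
E
```

```text
11.65 [0.50569529 0.20382323 0.40214245] 0.08705111698402623 [ 0.12508315 -0.23222371 -0.04029401]
```

View pics/w7.png

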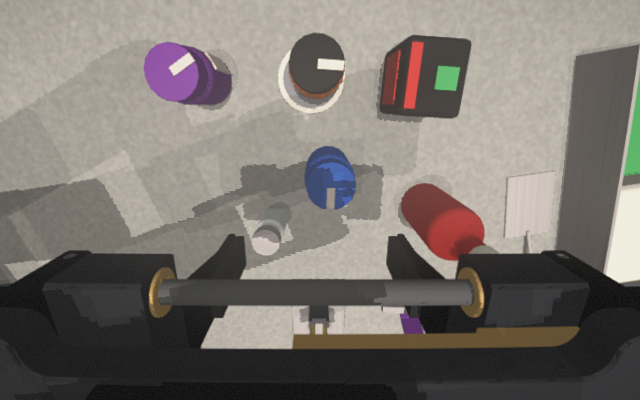

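View pics/c15.png

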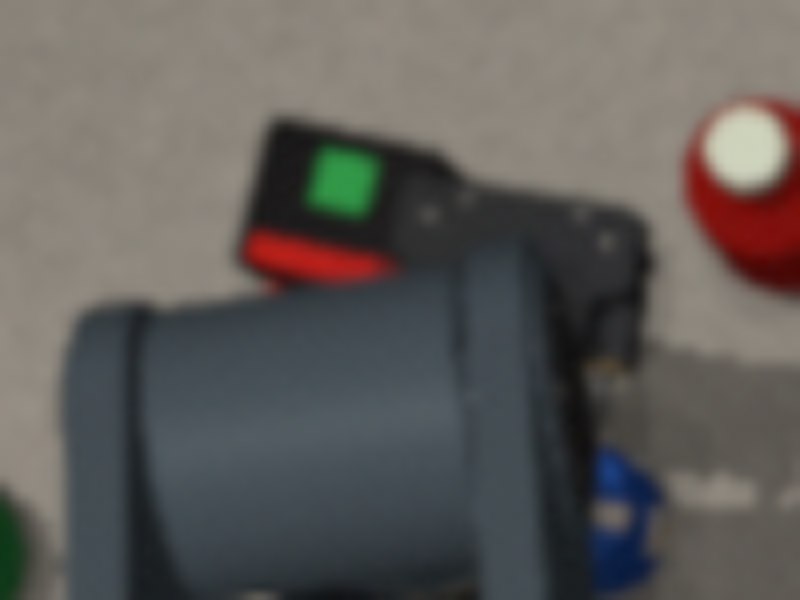

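```bash
python3 - <<'E'
from h import *
crop('w7',270,25,480,125,3.8,'c16')
E
```

```text
(no output)
```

View pics/c16.png

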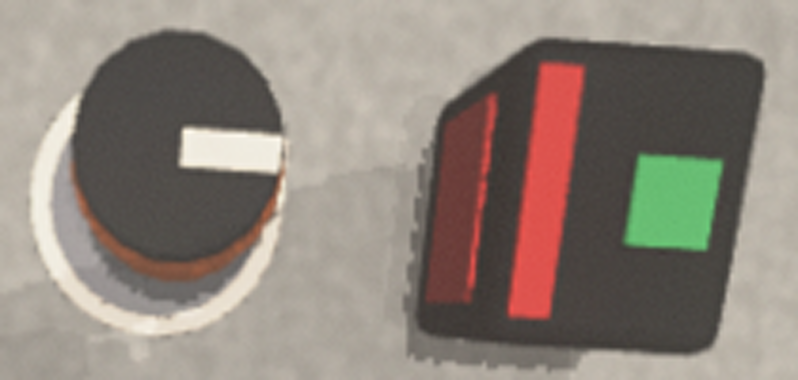

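```bash
python3 - <<'E'
from h import *
from scipy.spatial.transform import Rotation as Ro
np.set_printoptions(precision=4,suppress=True)
W=load('w7')
f=lambda x,y,z:atz(W,270+(x+.5)/3.8-.5,25+(y+.5)/3.8-.5,z)
ang=lambda v:np.degrees(np.arctan2(v[1],v[0]))
for p,q in (((182,127),(283,133)),((180,166),(282,173))): print('stripe',ang(f(*q,.1)-f(*p,.1)))
for p,q in (((541,63),(508,316)),((585,67),(549,319))): print('strip',ang(f(*p,.095)-f(*q,.095))-90)
for p,q in (((638,154),(722,160)),((625,244),(708,250))): print('green',ang(f(*q,.095)-f(*p,.095)))
o=status.get_obs(); R=Ro.from_quat(o['tool_rot']).as_matrix()
print('to clip', R.T@(np.array([.4788,-.0045,.08+.030+.164])-o['position'])/.025,R[:,2])
E
```

```text
stripe -11.692232158706021
stripe -12.212364484976762
strip -11.604744943662382
strip -11.750458332188359
green -11.82289845187831
green -12.042274102509657
to clip [0.1784 8.4006 5.125 ] [-0.      0.0001 -1.    ]
```

The jar's stripe is at -12° and the scanner normal at -11.8°, so they match. Next, the clip.

{"op": "step_arm", "data": {"steps": [[-1, 0.02, 1, 0, 0, 0, 0], [-1, 0.02, 1, 0, 0, 0, 0], [-1, 0.02, 1, 0, 0, 0, 0], [-1, 0.02, 1, 0, 0, 0, 0], [-1, 0.02, 1, 0, 0, 0, 0], [-1, 0.02, 1, 0.5, 0, 0, 0], [-1, 0.02, 1, 0.5, 0, 0, 0], [-1, 0.02, 1, 0.5, 0, 0, 0], [-1, 0.02, 0.4, 0.5, 0, 0, 0], [-1, 0, 0, 0, 0, 0, 0]]}}

```text
time: 12.65
position: [0.4783, -0.0061, 0.351]
tool_rot: [0.997, -0.076, -0.002, -0.0]
ft_force: [-0.9, -0.3, -0.5]
grip_width: 0.0871
```

```bash
python3 - <<'E'
from h import *
snap('wrist','w8'); o=status.get_obs(); print(o['time'],o['position'],o['tool_rot'])
crop('w8',230,120,400,260,4.5,'c17')
E
```

```text
12.7 [ 0.47858766 -0.00537932  0.35177118] [ 9.97112598e-01 -7.59318395e-02 -8.63685092e-04 -2.77935536e-04]
```

View pics/c17.png

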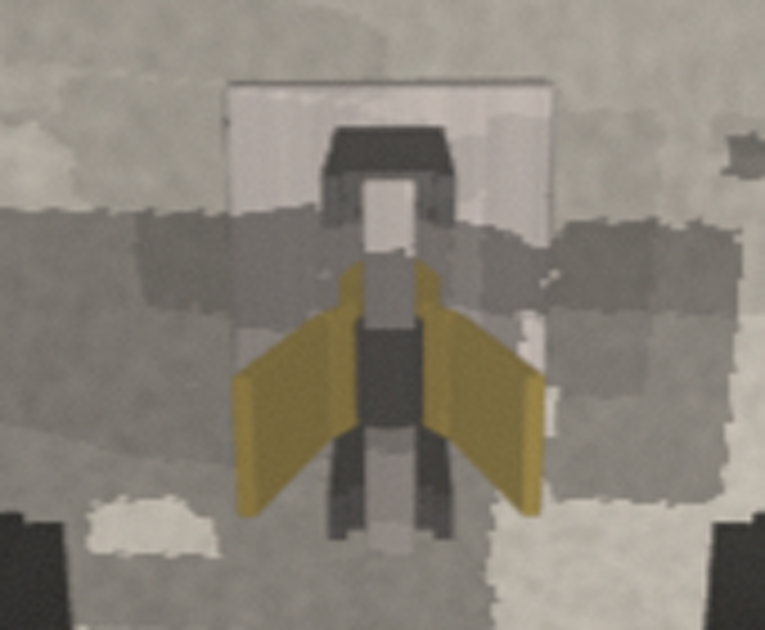

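```bash
python3 - <<'E'
from h import *
from scipy.spatial.transform import Rotation as Ro
np.set_printoptions(precision=4,suppress=True)
V=load('w2');W=load('w8')
f=lambda C,x,y,u0,v0,s:(C,u0+(x+.5)/s-.5,v0+(y+.5)/s-.5)
X=[tri([f(V,*a,260,60,5),f(W,*b,230,120,4.5)]) for a,b in (((123,107),(234,378)),((123,265),(238,517)),((433,117),(543,376)),((423,273),(538,517)))]
X=np.array(X);print(X,X.mean(0))
Y=np.array([atz(*f(W,*b,230,120,4.5),.123) for b in ((234,378),(238,517),(543,376),(538,517))]);print(Y.mean(0)); d=Y[0]+Y[2]-Y[1]-Y[3];print(np.degrees(np.arctan2(d[1],d[0]))-90)
o=status.get_obs(); R=Ro.from_quat(o['tool_rot']).as_matrix()
print('to clip', R.T@(np.array([.4788,-.0045,.08+.030+.164])-o['position'])/.025,o['position'],np.degrees(np.arctan2(R[1,0],R[0,0])))
E
```

```text
[[ 0.4549  0.0118  0.122 ]
 [ 0.451  -0.0134  0.1218]
 [ 0.5061  0.0043  0.1221]
 [ 0.5021 -0.0206  0.1232]] [ 0.4785 -0.0045  0.1223]
[ 0.4784 -0.0042  0.123 ]
-8.986270447735436
to clip [ 0.0086 -0.0347  3.1109] [ 0.4786 -0.0054  0.3518] -8.709513127921468
```

Triangulation gives a tab-top height of 122 mm and a centre within 1 mm. I descend and start closing.

{"op": "step_arm", "data": {"steps": [[-1, 0, -0.04, 0.7, 0, 0, 0], [-1, 0, 0, 0.7, 0, 0, 0], [-1, 0, 0, 0.7, 0, 0, 0], [-1, 0, 0, 0.6, 0, 0, 0], [-1, 0, 0, 0.4, 0, 0, 0], [-1, 0, 0, 0, 0, 0, 0], [0, 0, 0, 0, 0, 0, 0], [0, 0, 0, 0, 0, 0, 0], [0, 0, 0, 0, 0, 0, 0], [0, 0, 0, 0, 0, 0, 0]], "squeeze": 30}}

```text
time: 13.7
position: [0.4789, -0.0042, 0.2753]
tool_rot: [0.997, -0.075, 0.001, 0.0]
ft_force: [-0.5, 0.6, 0.5]
grip_width: 0.0628
```

{"op": "step_arm", "data": {"steps": [[1, 0, 0, 0, 0, 0, 0], [1, 0, 0, 0, 0, 0, 0], [1, 0, 0, 0, 0, 0, 0], [1, 0, 0, 0, 0, 0, 0], [1, 0, 0, 0, 0, 0, 0], [1, 0, 0, 0, 0, 0, 0], [1, 0, 0, 0, 0, 0, 0], [1, 0, 0, 0, 0, 0, 0], [1, 0, 0, 0, 0, 0, 0], [1, 0, 0, 0, 0, 0, 0]], "squeeze": 30}}

```text
time: 14.7
position: [0.4782, -0.0041, 0.2764]
tool_rot: [0.997, -0.075, -0.0, 0.0]
ft_force: [-4.3, 0.2, 16.3]
grip_width: 0.0256
```

```bash
python3 - <<'E'
from h import *
snap('wrist','w9'); snap('scene','s9'); o=status.get_obs(); print(o['time'],o['position'],o['tool_rot'],o['grip_width'],o['ft_force'],o['moment'])
crop('s9',270,130,370,230,6,'c18')
E
```

```text
14.8 [ 0.47824332 -0.004116    0.27642835] [ 9.97189737e-01 -7.49166946e-02 -2.94637352e-04  1.75320983e-04] 0.025301768757848266 [-3.93403024  0.40593208 17.77933007] [0.02811797 0.68541759 0.09619675]
```

View pics/w9.png

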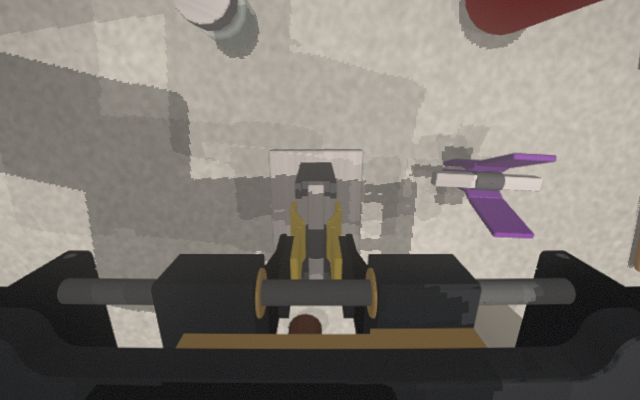

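View pics/c18.png

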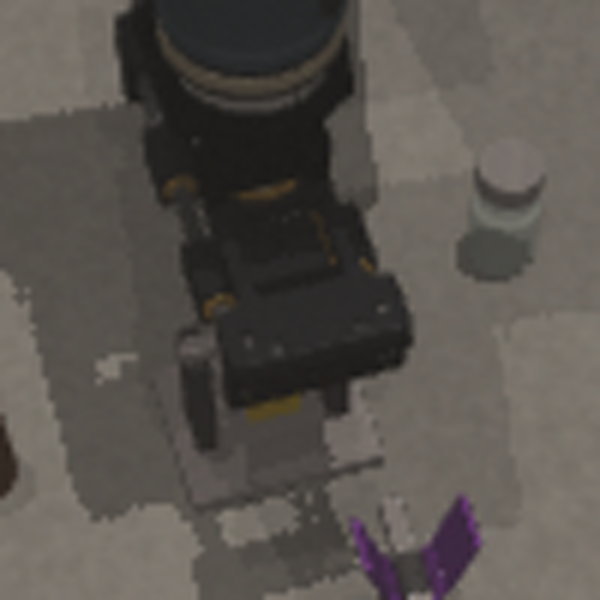

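Opening is 25.5 mm, so the clip is fully squeezed. I lift it.

{"op": "step_arm", "data": {"steps": [[1, 0, 0, -0.2, 0, 0, 0], [1, 0, 0, -0.3, 0, 0, 0], [1, 0, 0, -0.6, 0, 0, 0], [1, 0, 0, -0.8, 0, 0, 0], [1, 0, 0, -0.8, 0, 0, 0], [1, 0, 0, -0.8, 0, 0, 0], [1, 0, 0, -0.8, 0, 0, 0], [1, 0, 0, -0.8, 0, 0, 0], [1, 0, 0, -0.4, 0, 0, 0], [1, 0, 0, 0, 0, 0, 0]]}}

```text
time: 15.8
position: [0.4791, -0.0042, 0.4135]
tool_rot: [0.997, -0.075, 0.002, 0.0]
ft_force: [-0.7, 0.5, -2.1]
grip_width: 0.0255
```

```bash
python3 - <<'E'
from h import *
from scipy.spatial.transform import Rotation as Ro
np.set_printoptions(precision=4,suppress=True)
snap('wrist','w10'); snap('scene','s10'); o=status.get_obs(); print(o['time'],o['position'],o['tool_rot'],o['grip_width'],o['ft_force'],o['moment'])
R=Ro.from_quat(o['tool_rot']).as_matrix()
crop('s10',260,110,360,210,6,'c19');crop('w10',250,200,390,340,5,'c20')
R2=Ro.from_euler('z',11.1,degrees=True).as_matrix()@R
print(R.T@(np.array([.5505,-.2965,0])-o['position'])/.025)
E
```

```text
15.9 [ 0.4785 -0.0041  0.4117] [ 0.9972 -0.0753 -0.0005 -0.0001] 0.025130898474876144 [ 0.014  -0.3147 -1.5571] [-0.0229 -0.0796 -0.0374]
[ 4.6213 11.1314 16.4637]
```

View pics/c20.png

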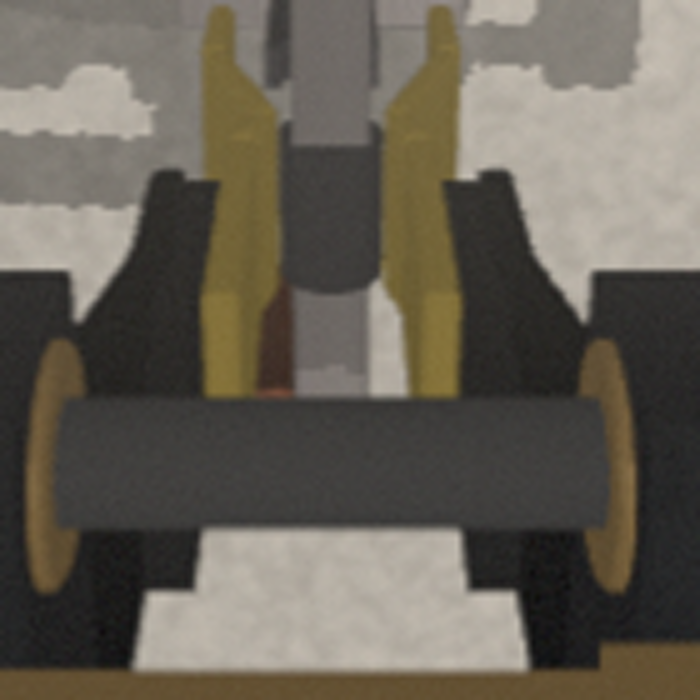

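View pics/c19.png

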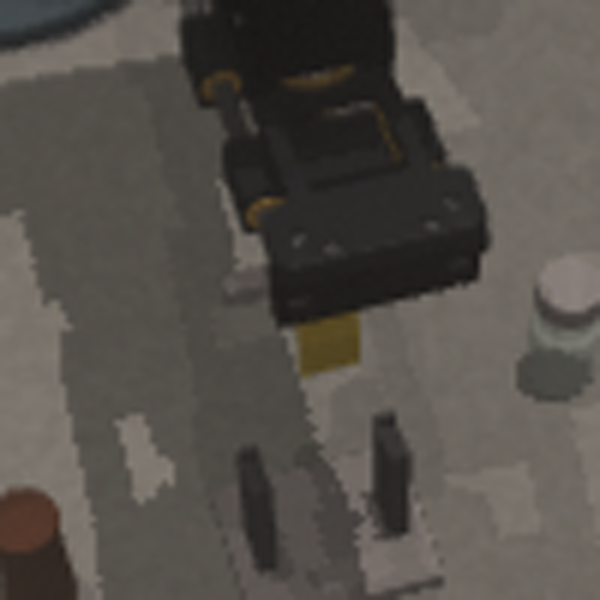

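The clip is held gaping and symmetric. I move over the card and then align the yaw.

{"op": "step_arm", "data": {"steps": [[1, 0.42, 0.8, 0, 0, 0, 0], [1, 0.42, 1, 0, 0, 0, 0], [1, 0.42, 1, 0, 0, 0, 0], [1, 0.42, 1, 0, 0, 0, 0], [1, 0.42, 1, 0, 0, 0, 0], [1, 0.42, 1, 0, 0, 0, 0], [1, 0.42, 1, 0, 0, 0, 0], [1, 0.42, 1, 0, 0, 0, 0], [1, 0.42, 1, 0, 0, 0, 0], [1, 0.42, 1, 0, 0, 0, 0]]}}

```text
time: 16.9
position: [0.5457, -0.2631, 0.4102]
tool_rot: [0.997, -0.075, -0.002, -0.001]
ft_force: [1.1, 0.7, -1.7]
grip_width: 0.0252
```

{"op": "step_arm", "data": {"steps": [[1, 0.42, 0.8, 0, 0, 0, 0], [1, 0, 0.5, 0, 0, 0, 0], [1, 0, 0, 0, 0, 0, -0.5], [1, 0, 0, 0, 0, 0, -0.5], [1, 0, 0, 0, 0, 0, -0.4], [1, 0, 0, 0.4, 0, 0, 0], [1, 0, 0, 0.4, 0, 0, 0], [1, 0, 0, 0, 0, 0, 0], [1, 0, 0, 0, 0, 0, 0], [1, 0, 0, 0, 0, 0, 0]]}}

```text
time: 17.9
position: [0.5514, -0.2959, 0.3922]
tool_rot: [1.0, 0.022, 0.0, 0.0]
ft_force: [0.4, -0.5, -0.9]
grip_width: 0.0254
```

```bash
python3 - <<'E'
from h import *
from scipy.spatial.transform import Rotation as Ro
np.set_printoptions(precision=4,suppress=True)
snap('wrist','w11'); snap('scene','s11'); snap('top','t11');o=status.get_obs(); print(o['time'],o['position'],o['grip_width'],o['ft_force'],o['moment'])
R=Ro.from_quat(o['tool_rot']).as_matrix();print(R,np.degrees(np.arctan2(R[1,0],R[0,0])))
crop('s11',180,140,280,290,4,'c21');crop('w11',235,100,395,240,5,'c22')
print(R.T@(np.array([.5505,-.2965,0])-o['position'])/.025)
E
```

```text
18.05 [ 0.5514 -0.2959  0.3926] 0.025456573616015755 [-0.9037  0.5009 -0.2158] [-0.0142 -0.1231  0.0238]
[[ 0.999   0.0447  0.0006]
 [ 0.0447 -0.999  -0.0005]
 [ 0.0006  0.0005 -1.    ]] 2.560527080799201
[-0.0477  0.0135 15.7054]
```

View pics/c22.png

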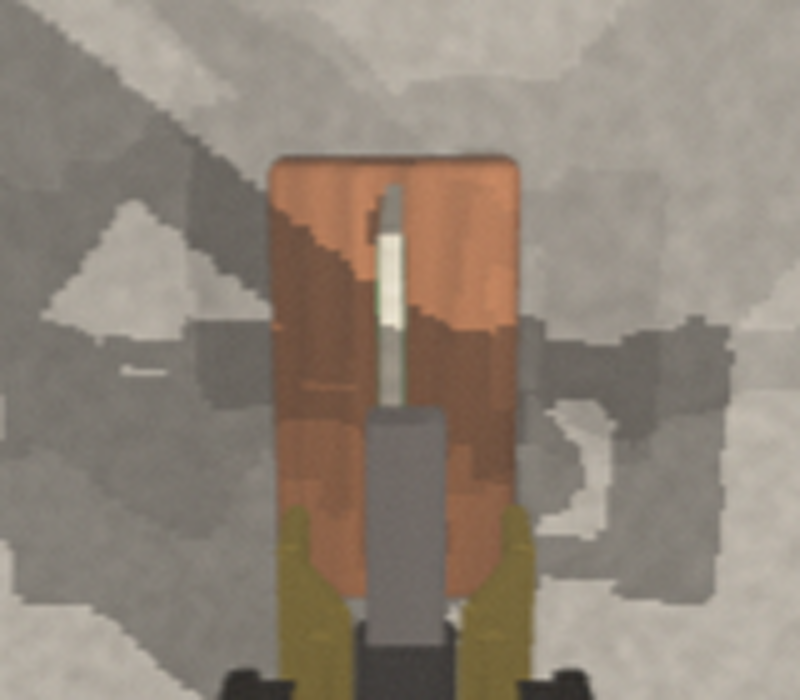

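View pics/c21.png

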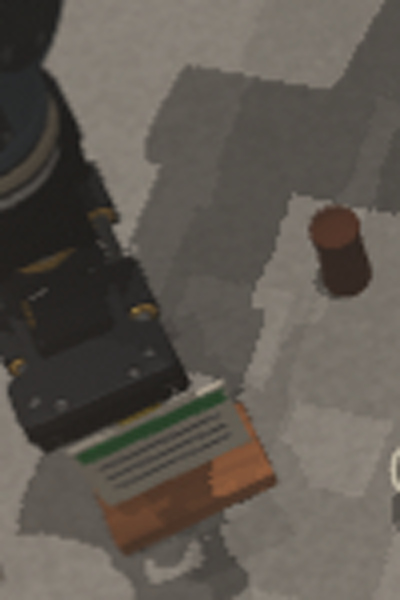

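View pics/t11.png

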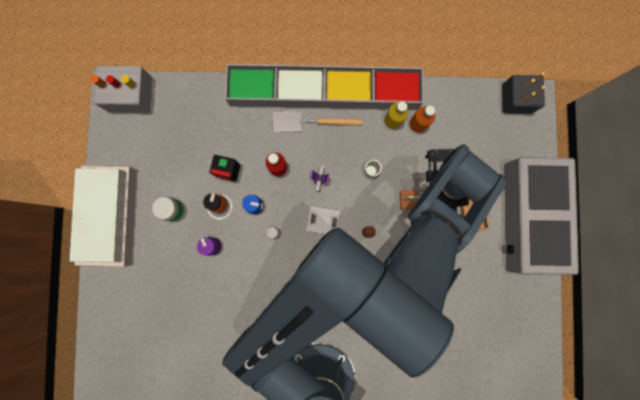

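```bash
python3 - <<'E'
from h import *
from scipy.spatial.transform import Rotation as Ro
np.set_printoptions(precision=4,suppress=True)
W=load('w11');o=status.get_obs();R=Ro.from_quat(o['tool_rot']).as_matrix()
f=lambda x,y,z:atz(W,235+(x+.5)/5-.5,100+(y+.5)/5-.5,z)
for p in ((391,236),(391,300),(391,402)):
  X=f(*p,.11);print(X,R.T@(X-o['position']))
# clip tips, at z = tcp-.2424 ; tips crop outer/inner
zt=o['position'][2]-.2424
for p in ((295,507),(516,507),(367,420),(445,420)):
  z=zt if p[1]>500 else o['position'][2]-.19
  X=f(*p,z);print('clip',p,R.T@(X-o['position']))
v=load('w11')['im'][:,:,:].astype(int)
for r in (150,155,160,170,178): print(r,v[r,306:320].sum(1))
E
```

```text
[ 0.5471 -0.2468  0.11  ] [-0.0023 -0.0494  0.2826]
[ 0.5476 -0.2582  0.11  ] [-0.0023 -0.038   0.2826]
[ 0.5483 -0.2771  0.11  ] [-0.0024 -0.0191  0.2826]
clip (295, 507) [-0.0173 -0.0119  0.2424]
clip (516, 507) [ 0.0178 -0.0119  0.2424]
clip (367, 420) [-0.0043 -0.0398  0.19  ]
clip (445, 420) [ 0.005  -0.0398  0.19  ]
150 [414 410 407 391 443 571 612 619 619 439 354 383 392 390]
155 [371 409 403 386 444 590 635 633 630 449 353 382 389 391]
160 [278 276 271 278 375 574 625 631 625 471 366 373 382 391]
170 [270 282 271 266 288 376 413 409 408 333 271 263 273 262]
178 [282 273 268 268 289 376 411 413 411 336 275 262 266 263]
```

The clip is 2.6 mm to +x of the card, with good yaw and centring along y. I correct the offset and descend.

{"op": "step_arm", "data": {"steps": [[1, -0.1, 0, 0, 0, 0, 0], [1, 0, 0, 0.3, 0, 0, 0], [1, 0, 0, 0.3, 0, 0, 0], [1, 0, 0, 0.3, 0, 0, 0], [1, 0, 0, 0.3, 0, 0, 0], [1, 0, 0, 0.3, 0, 0, 0], [1, 0, 0, 0.3, 0, 0, 0], [1, 0, 0, 0.3, 0, 0, 0], [1, 0, 0, 0.3, 0, 0, 0], [1, 0, 0, 0, 0, 0, 0]]}}

```text
time: 19.05
position: [0.5485, -0.2957, 0.3308]
tool_rot: [1.0, 0.022, -0.001, -0.001]
ft_force: [0.1, 0.7, -0.9]
grip_width: 0.0256
```

```bash
python3 - <<'E'
from h import *
np.set_printoptions(precision=4,suppress=True)
snap('wrist','w12'); snap('scene','s12');o=status.get_obs(); print(o['time'],o['position'],o['grip_width'],o['ft_force'],o['moment'])
crop('s12',170,190,270,290,6,'c23');crop('w12',235,100,395,340,2.5,'c24')
E
```

```text
19.15 [ 0.5488 -0.296   0.3321] 0.02536967197954483 [-0.0967 -0.8699  0.0666] [-0.0221 -0.1052  0.0021]
```

View pics/c24.png

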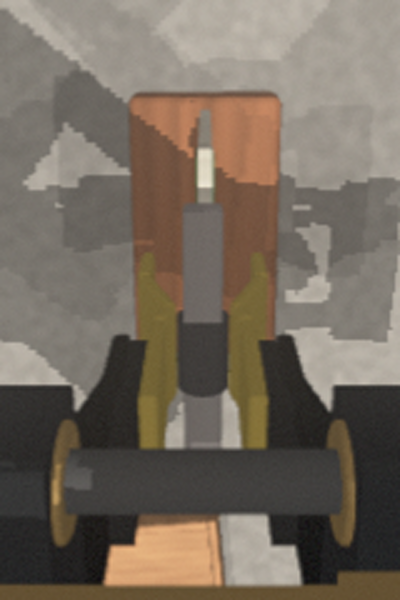

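View pics/c23.png

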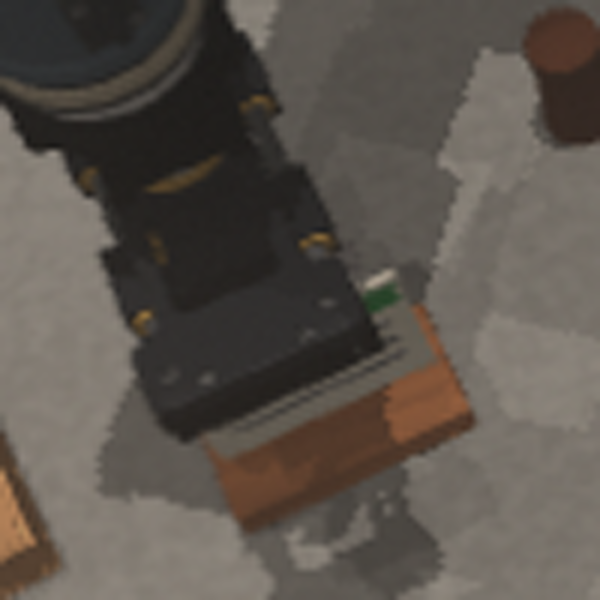

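The card at x=205 lies midway between the jaw tips at 148 and 260, with about 0 N of contact. I go 5 mm deeper for margin and check once more.

{"op": "step_arm", "data": {"steps": [[1, 0, 0, 0.1, 0, 0, 0], [1, 0, 0, 0.1, 0, 0, 0], [1, 0, 0, 0, 0, 0, 0], [1, 0, 0, 0, 0, 0, 0], [1, 0, 0, 0, 0, 0, 0], [1, 0, 0, 0, 0, 0, 0], [1, 0, 0, 0, 0, 0, 0], [1, 0, 0, 0, 0, 0, 0], [1, 0, 0, 0, 0, 0, 0], [1, 0, 0, 0, 0, 0, 0]]}}

```text
time: 20.15
position: [0.5488, -0.2959, 0.3273]
tool_rot: [1.0, 0.022, -0.0, -0.0]
ft_force: [-0.1, 0.1, -1.6]
grip_width: 0.0255
```

```bash
python3 - <<'E'
from h import *
np.set_printoptions(precision=4,suppress=True)
snap('wrist','w13'); snap('top','t13');o=status.get_obs(); print(o['time'],o['position'],o['grip_width'],o['ft_force'],o['moment'],o['joint_velocities'])
a=cv2.imread('pics/t13.png')[140:215,180:280];b=cv2.imread('pics/w13.png')[100:340,235:395]
cv2.imwrite('pics/c25.png',np.hstack([cv2.resize(a,(450,338),interpolation=2),cv2.resize(b,(225,338),interpolation=2)]))
E
```

```text
20.25 [ 0.5488 -0.296   0.3272] 0.02572702850956094 [-0.2306 -1.2164 -0.8033] [-0.0083 -0.1006 -0.029 ] [-0.0001 -0.001  -0.0001 -0.0002  0.0003  0.0008]
```

View pics/c25.png

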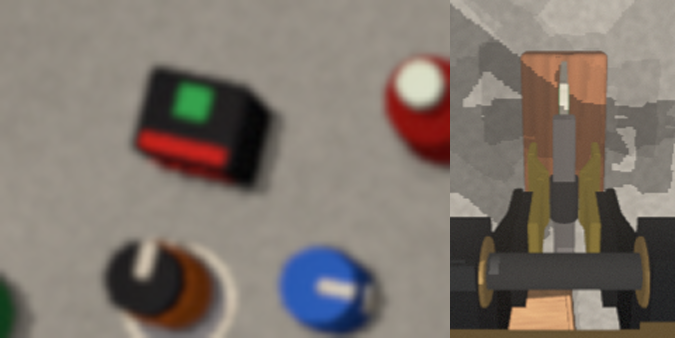

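The jar's stripe points at the scanner window, and the clip is gaping and centred on the card. I'm handing in.

```bash
python3 -c "
from rig import robot
print(robot.hand_in())"
```

```text
the job is handed in; nothing more can be done
None
```

The job is handed in at about 20 s on the robot clock, with the jar facing the scanner and the clip held open over the card. No verdict is reported.

- **Jar:** I turned it about 67° clockwise on its pad and let go. Afterwards its stripe measured about -12.0° against a scanner direction of about -11.8°. The jar's position still looked right in the last top view.
- **Clip:** I took it from the cradle by its tabs with a 30 N grip and squeezed it to the stop; the finger opening reads about 25.5 mm. I moved it over the card and corrected a 2.6 mm sideways offset seen in the wrist view. It is held with the tips about 25 mm below the card's top edge, roughly midway along it.
- **Clearance:** In the last wrist view the card sat midway between the jaws, leaving about 13 mm each side by calculation. The force reading there was about 1 N, so there is no sign of contact, and the card had not moved. The other objects I could see had not moved either.
- **Disagreements:** The views disagreed on the card's x position by 2–3 mm, so I used the closest wrist view. The card's top height triangulated to between 102 and 113 mm, against the stated 110 mm, depending on the pair of views. No check failed.

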